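# Load two brass bars into the spring magazine

## Robot

A 6-joint arm with a two-finger parallel gripper is mounted at the origin on a cart in front of the work surface, level with it; the furniture and walls round the work are solid. World frame = base frame: x ahead of the robot, y to its left, z up, the work surface at z = 0. Lengths are in mm, angles in rad, forces in N, time in s.
With the tool pointing down it reaches from about 350 to 975 mm from the base axis. Payload 7.1 kg.
Tool frame: the origin (TCP) lies on the front face of the gripper's body, between the roots of the fingers; the fingertips stand 80 mm ahead of it and the grasp point (between the pads) lies 61 mm ahead of it; z points along the fingers, y is the line along which they close (so a half turn about z gives the same grasp; the last joint's range is limited). The gripper opens to 88 mm and grips with 3 to 60 N. Pads are 20 mm wide; open, the fingers measure 115 mm over their backs; the gripper's body (75 mm by 178 mm) begins 61 mm behind the grasp point.
Start: joints at [-1.281, 0.423, 1.63, -0, 1.089, -0.019], TCP at [189.965, -595.415, 302.675] pointing down, gripper open.
Joint ranges: [-3, 3], [-0.9, 2.11], [0.09, 2.58], [-1.31, 4.45], [0.11, 2.69], [-2.54, 2.54]. Speed limits (rad/s): [2.39, 2.39, 3.01, 3.14, 3.14, 3.14].

## Interface

Orientations are given as a rotation vector (axis times angle).
In Python, from workcell import readout, vision, close_job gives the robot as it stands.
- The arm moves only by the tool servo_tool, never from a script. Its argument "plan" is a list that holds one entry, the list of rows, each a list of 7 numbers: the gripper command: -1 is fully open, 1 is shut, values between are in proportion, then the shift along the world's x, y, z in units of 40 mm (1.0 is 40 mm), then the turn, a rotation vector about the world's x, y, z in units of 5 degrees (1.0 is 5 degrees). A call has 1 to 5 rows; each row shifts and turns the commanded pose from where the row before left it; what a row does not reach is not made up. A row lasts 1/12 s, in which the tool goes at most 41.7 mm and 7.16 degrees, less where a joint would pass 70% of its speed; a pose out of reach is approached as far as the arm can. A call is refused whole if a number of a shift passes 1 or a number of a turn 1, either way. A call with a gripper value outside its range is refused whole. The fingers move at their own pace and stop on an object; the grip force is fixed at half the most. Time passes only in rows, so rows that do not move let the fingers close. It gives the time, the measured TCP pose, the force, the opening and the grip force at its end, in the units of the state.
- readout.get_obs(): the state, without advancing time (a new reading comes with each control period).
- vision.get_image(name): name is "scene" or "top" or "wrist"; returns the picture (384x512x3 uint8, red, green, blue); there is no depth.
- vision.camera_params(name): a dict with "fx", "fy", "cx", "cy" (pixels), "rvec" (rotation vector, rad) and "tvec" (3), from world to camera coordinates, as OpenCV has them; the wrist camera has in their place "hand_eye" (4x4, takes a point from camera to tool coordinates, whose origin is the TCP and whose axes are the flange's). Camera axes: x right, y down, z forward; pixel columns grow to the right and rows downward; lengths in mm; the calibration is good to about 2 mm. The wrist camera is an equidistant fisheye: a pixel r from the principal point sees the ray r / f radians off the axis. A picture is of the moment at which its call begins: read the wrist's pose just before it. camera_params takes no time and is no camera call.
- close_job(): hands the job in; it is judged then, once.
The state is a dict: "t": time; "qpos": joint angles; "qvel": joint speeds; "joint_torque": joint torques, N m; "ee_pos": TCP position; "orientation": TCP orientation; "ft_force": force on the tool from outside, world axes, zero at the start; "moment": the same for the moment, N m; "width": finger opening in mm; "grasp_force": force on a finger pad.
Only numpy, scipy, OpenCV 4.12 (cv2) and the standard library are available. Lean on these libraries where they do the work, as an engineer would, in place of code of your own. Each camera call takes 0.05 s, during which the arm holds its last target. There are 200 camera calls.

## Task

Load the two plain round brass bars, one after the other, into the spring-loaded magazine: push each one down past the spring lips at its mouth until the lips snap over it and hold it level under them, with both bars stacked inside and let go. Push gently and by feel: the last bar must go down almost to the bottom stop, but never press on the magazine with more than 25 N. Leave the other tools on the table where they are.

Things in the scene. Friction and masses are not known exactly. Their poses are not given: they have to be found in the camera images.
- magazine: Dark steel bracket bolted to the table, an aluminium spring magazine between its end posts. Origin: centre of the underside of its foot (84 x 136 x 10 mm); z up, y along the channel (as the bars must lie), x across. The inner magazine (towers, lips, follower, stop, together) is clamped in the bracket 0 to 22 mm higher than the three points below say: varies, not measured, to be felt.
- magazine_mouth (a point): Fixed to the bracket, middle of the mouth, 89 mm above the table; the rim stands 0 to 27 mm above this. Two towers (|y| 17 to 39 mm) form a vertical channel 13.6 mm wide in x, 69 mm long in y, mouth flared 5 mm more on each side. Middle, |y| < 17 mm, is open to both sides down to 37 mm under the held bar (only bars and an 8 mm wide follower blade there): fingers astride a bar can go down and open.
- magazine_lips (a point): Fixed to the bracket, 67 mm above the table: lower edge of the spring lips at the lowest clamping (really 0 to 22 mm higher). Wedges from both sides leave a 3.6 mm gap; a bar rests on them with its axis 10 mm above the edge; pushing through takes 8 to 13 N, then they close over it. A bar let go with its axis less than 4.5 mm below the edge can spring out again.
- magazine_held (a point): Fixed to the bracket, 62 mm above the table: axis of the upper bar when held under the lips, at the lowest clamping (really 0 to 22 mm higher). The follower below pushes up with 4 to 7 N. With one bar inside, it can be pushed 12 mm below held before the stop; the second bar only 1 mm, then the stop is stiff, about 12 N per mm.
- bar_1: Plain round brass bar, 11.2 mm diameter, 65 mm long, 45 g. Origin on its skin, halfway along (the underside at first, it turns as the bar rolls); y along the bar. Starts lying on the table. It is the same as bar_2; either may go first.
- bar_2: Plain round brass bar like bar_1, lying elsewhere on the table.
- bar_1_center (a point): Centre of bar_1, on its axis, halfway along; y along the bar.
- bar_2_center (a point): Centre of bar_2, on its axis, halfway along; y along the bar.
- steel_rod: Bystander: hexagonal dark steel drift rod 78 mm long, 8 mm thick, lying down. Origin under its middle.
- brass_spanner: Bystander: turned brass ring spanner, 78 mm long, 12 mm thick at a stepped end; it is no round bar blank. Origin under its middle.
- ring_pliers: Bystander: small dark pliers lying open, 81 x 38 x 11 mm. Origin under its middle.
- driver_left_1: Bystander: precision screwdriver with knurled light handle, 116 mm long, 18 mm thick, lying. Origin under its middle.
- paint_marker: Bystander: white marker pen 142 mm long, 20 mm thick, lying. Origin under its middle.
There are look-alikes about, which are no part of the job. What is shaped like the bar_2 but blue, purple or red is not meant.

How it is judged (in metres and radians):
On the way, in this order (a step that is already met when the one before it is completed fails the run):
1. one bar is in the channel, let go and held under the lips against the follower spring (spring load on it over 2.5 N) (((x of bar_1_center in the frame of magazine between -0.004 and 0.004 m and y of bar_1_center in the frame of magazine between -0.005 and 0.005 m and z of bar_1_center in the frame of magazine between 0.04 and 0.087 m and angle between the y axis of bar_1 and the y axis of magazine, either way round below 0.12 rad and contact force between the fingers and bar_1 below 0.1 N and contact force between bar_1 and magazine above 2.5 N) or (x of bar_2_center in the frame of magazine between -0.004 and 0.004 m and y of bar_2_center in the frame of magazine between -0.005 and 0.005 m and z of bar_2_center in the frame of magazine between 0.04 and 0.087 m and angle between the y axis of bar_2 and the y axis of magazine, either way round below 0.12 rad and contact force between the fingers and bar_2 below 0.1 N and contact force between bar_2 and magazine above 2.5 N))), for 0.2 s.
2. both bars are in the channel, let go and held pressed together by the spring under the lips (x of bar_1_center in the frame of magazine between -0.004 and 0.004 m and y of bar_1_center in the frame of magazine between -0.005 and 0.005 m and z of bar_1_center in the frame of magazine between 0.04 and 0.087 m and angle between the y axis of each of bar_1, bar_2 and the y axis of magazine, either way round below 0.12 rad and contact force between the fingers and bar_1 below 0.1 N and x of bar_2_center in the frame of magazine between -0.004 and 0.004 m and y of bar_2_center in the frame of magazine between -0.005 and 0.005 m and z of bar_2_center in the frame of magazine between 0.04 and 0.087 m and contact force between the fingers and bar_2 below 0.1 N and contact force between bar_1 and bar_2 above 1.5 N), for 0.2 s.
At the end, for the whole second after the job is handed in: Both bars are in the magazine, stacked under the lips, pressed together by the spring (over 1.5 N; a bar on top of the lips has none), axes 40 to 87 mm above the table, within 4 mm of the channel's middle across, 5 mm along, 0.12 rad of its direction, at rest and let go (all of step 2 and linear speed of each of bar_1, bar_2 below 0.02 m/s); the robot touches nothing.
It fails at once if a bar or the fingers press on the magazine with more than 25 N (contact force between any of bar_1, bar_2, the fingers and magazine above 25 N).
It fails at once if another tool on the table is moved by more than 30 mm (distance of any of steel_rod, brass_spanner, ring_pliers, driver_left_1, paint_marker from where it was at the start of the episode above 0.03 m).
It also fails if it takes over 72 s, if anything falls off the work surface, if the arm or the gripper's body presses on something with over 40 N, if the wrist force passes 120 N, or if a joint passes its speed limit or range.

## Working session

There is one attempt and no reset: what is moved stays moved. The work goes in short steps, Python scripts to look and compute and a tool call to move; the robot and the scene stay as the last step left them, time stands still between calls to the robot, and variables do not carry over. Pictures are saved under pics/ and viewed, at most 10 in all, crops included, and the job is handed in when it is done.

Besides the shell and the picture viewer there is one more tool, called after "Emit:" in YAML: its name, and indented under it one key for each argument. servo_tool: Moves the arm, as the interface text tells. Its arguments: {"type":"object","properties":{"plan":{"type":"array"}},"required":["plan"]}

```bash
mkdir -p pics; ls; python3 - <<'E'
from workcell import readout, vision
import cv2,numpy as np
o=readout.get_obs();print(o)
for n in("scene","top","wrist"):
    im=vision.get_image(n);cv2.imwrite(f"pics/{n}0.png",im[:,:,::-1]);print(n,vision.camera_params(n))
t=cv2.imread("pics/top0.png");cv2.imwrite("pics/top0b.png",cv2.resize(t,(800,600),interpolation=cv2.INTER_CUBIC))
E
```

```text
pics
{'t': 0.0, 'qpos': array([-1.28100481e+00,  4.23833769e-01,  1.63068155e+00,  6.81741825e-07,
        1.08859621e+00, -1.90062783e-02]), 'qvel': array([ 0.0004165 ,  0.0009254 , -0.00093775, -0.00047239, -0.00066892,
       -0.00362349]), 'joint_torque': array([ 5.43505357e-04, -5.44619751e+01, -2.73663604e+01,  6.44770707e-02,
        2.28203548e-02, -1.40286047e-04]), 'ee_pos': array([ 189.84360192, -595.01730295,  301.90933813]), 'orientation': array([-3.10273364e+00, -4.82901559e-01,  3.20947832e-04]), 'ft_force': array([0.78683667, 0.22283608, 1.03252282]), 'moment': array([0.0493906 , 0.01919347, 0.03243318]), 'grasp_force': 0.0, 'width': 87.53418170261249}
scene {'fx': 460.085624671381, 'fy': 460.085624671381, 'cx': 258.09448071436043, 'cy': 192.39954483766655, 'rvec': array([ 0.66755676, -2.65140054,  1.10405879]), 'tvec': array([459.35926299, 343.015367  , 686.06140741])}
top {'fx': 371.016402775679, 'fy': 371.016402775679, 'cx': 253.7090749321264, 'cy': 191.80731731218637, 'rvec': array([ 2.10565654, -2.1223261 ,  0.19917812]), 'tvec': array([-123.42294812,  610.04621332,  892.44508941])}
wrist {'fx': 297.3186396354542, 'fy': 297.3186396354542, 'cx': 258.8514963387786, 'cy': 191.98923345072336, 'hand_eye': array([[ 6.94254631e-04, -9.59747031e-01, -2.80865011e-01,
         7.68010910e+01],
       [ 9.99999321e-01,  4.03333817e-04,  1.09360623e-03,
         1.03094113e-01],
       [-9.36302978e-04, -2.80865579e-01,  9.59746659e-01,
        -8.19831272e+01],
       [ 0.00000000e+00,  0.00000000e+00,  0.00000000e+00,
         1.00000000e+00]])}
```

View pics/top0b.png

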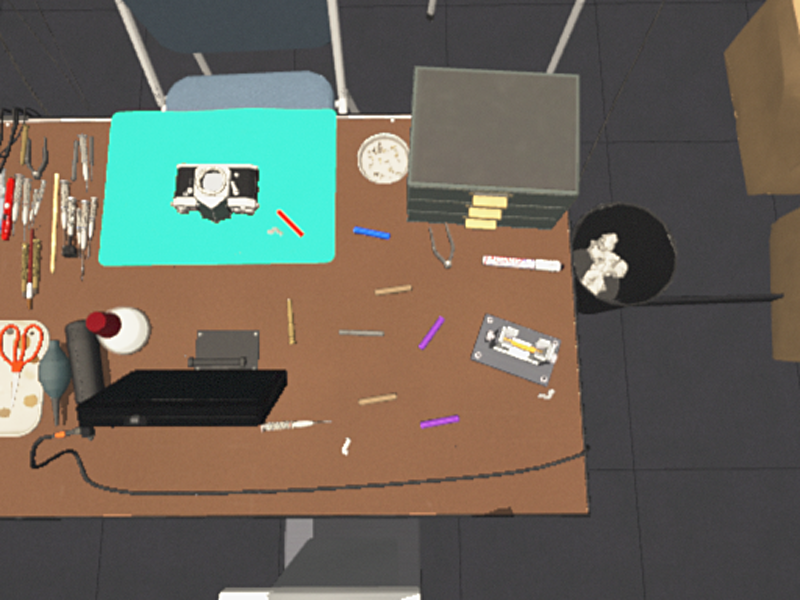

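View pics/scene0.png

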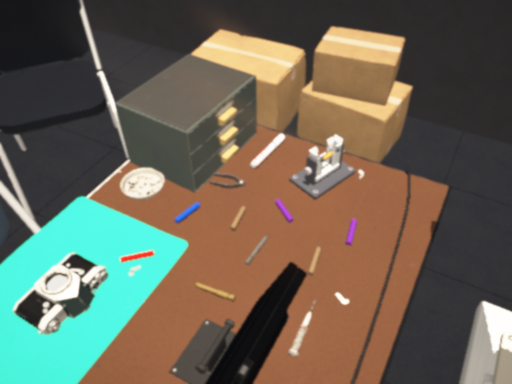

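Candidates in the top picture (800x600): brass sticks at (393,290), (377,399) and (291,320). The last one looks stepped, so it is the spanner. The rest are the steel rod (361,333), and purple (431,332) and (439,421), blue (371,233) and red (290,222) decoys. I'll check them in a close crop.

```bash
cat > h.py <<'E'
import cv2,numpy as np
from workcell import readout, vision
def cam(n):
    p=vision.camera_params(n);K=np.array([[p['fx'],0,p['cx']],[0,p['fy'],p['cy']],[0,0,1]])
    return K,cv2.Rodrigues(p['rvec'])[0],p['tvec']
def proj(n,P):
    K,R,t=cam(n);c=(R@np.atleast_2d(P).T).T+t;q=(K@c.T).T;return q[:,:2]/q[:,2:]
def back(n,uv,z):
    K,R,t=cam(n);d=R.T@np.linalg.solve(K,[uv[0],uv[1],1]);C=-R.T@t;return C+d*(z-C[2])/d[2]
E
python3 - <<'E'
from h import *
print(proj("top",[[189,-595,300],[0,0,0],[600,0,0]]))
t=cv2.imread("pics/top0.png")
c=t[168:285,170:375];cv2.imwrite("pics/c1.png",cv2.resize(c,(800,457),interpolation=cv2.INTER_CUBIC))
hsv=cv2.cvtColor(t,cv2.COLOR_BGR2HSV)
for (x,y) in [(393,290),(377,399),(291,320),(340,333),(520,345),(400,350)]:
    print(x,y,hsv[int(y*.64),int(x*.64)],back("top",(x*.64,y*.64),5.6))
s=cv2.imread("pics/scene0.png")[120:210,280:390];cv2.imwrite("pics/c2.png",cv2.resize(s,(733,600),interpolation=cv2.INTER_CUBIC))
E
```

```text
[[528.76296299 404.21826103]
 [202.39842426 445.42197022]
 [206.83010238 199.7581796 ]]
393 290 [ 17 103 227] [ 637.10922875 -121.94173955    5.6       ]
377 399 [ 17 102 227] [449.96204991 -93.96963686   5.6       ]
291 320 [ 20 128 194] [585.65643547  54.65847031   5.6       ]
340 333 [ 16  43 148] [562.30129254 -30.381226     5.6       ]
520 345 [ 27 155 248] [ 539.09889172 -338.19924843    5.6       ]
400 350 [ 12 123 153] [ 532.18267016 -133.28960229    5.6       ]
```

View pics/c1.png

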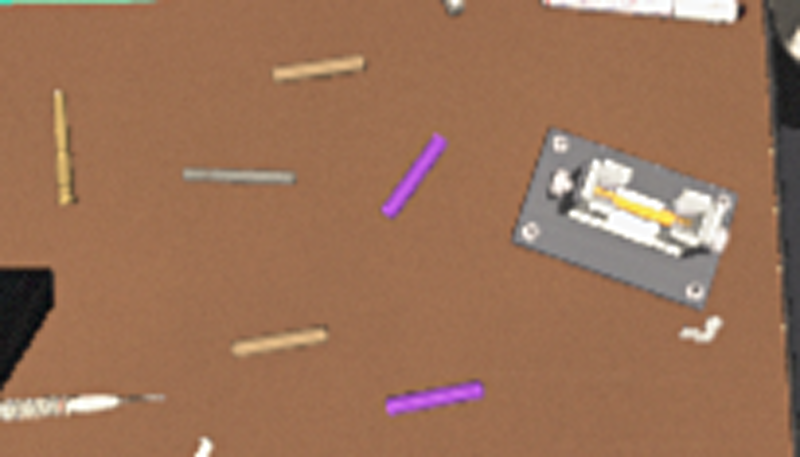

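View pics/c2.png

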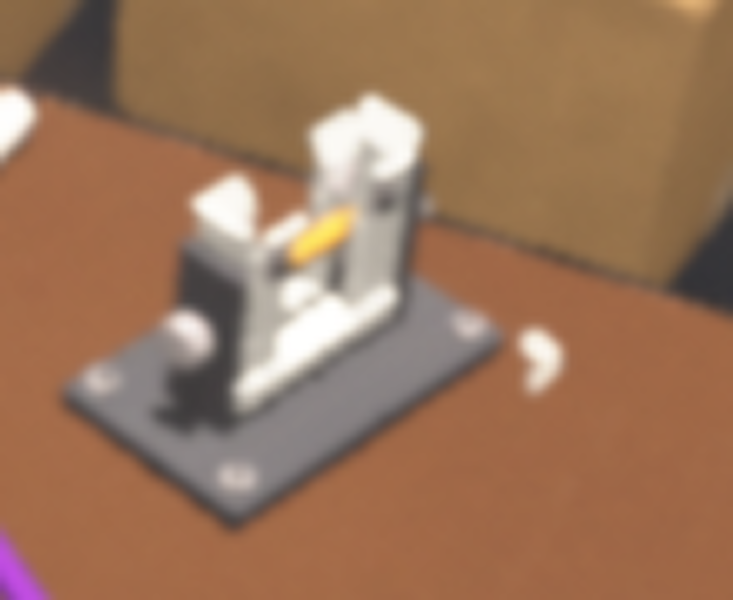

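Crop: plain bars at (319,69) and (280,341), both uniform in diameter. The stick at (62,148) has steps and a collar, so it is the spanner. The foot's corners are at about (552,127), (738,190), (703,308) and (514,241). The yellow piece is the follower in the magazine.

```bash
python3 - <<'E'
from h import *
from scipy.optimize import least_squares
t=cv2.imread("pics/top0.png");hsv=cv2.cvtColor(t,cv2.COLOR_BGR2HSV)
B=lambda x,y,z:back("top",(x/3.902+170-.37,y/3.902+168-.37),z)
cs=[(552,127),(738,190),(703,308),(514,241)]
W=np.array([B(*c,10)[:2] for c in cs]);print(W.round(1),[np.linalg.norm(W[i]-W[i-1]).round(1) for i in range(4)])
L=np.array([[42,68],[42,-68],[-42,-68],[-42,68]])
f=lambda p:(W-(L@np.array([[np.cos(p[2]),np.sin(p[2])],[-np.sin(p[2]),np.cos(p[2])]])+p[:2])).ravel()
r=least_squares(f,[W[:,0].mean(),W[:,1].mean(),0]);print("mag",r.x,r.cost)
# bars: hue-sat-val mask
m=((hsv[:,:,0]>13)&(hsv[:,:,0]<25)&(hsv[:,:,2]>185)).astype(np.uint8)
for n,(x,y) in {"A":(393,290),"B":(377,399)}.items():
    x*=.64;y*=.64;mm=np.zeros_like(m);sl=np.s_[int(y)-14:int(y)+15,int(x)-20:int(x)+21];mm[sl]=m[sl]
    ys,xs=np.nonzero(mm)
    P=np.array([back("top",(a,b),7)[:2] for a,b in zip(xs,ys)])
    (c,s,a)=cv2.minAreaRect(P.astype(np.float32));d=np.linalg.svd(P-P.mean(0))[2][0]
    print(n,len(P),P.mean(0),c,s,"dir",d,np.degrees(np.arctan2(d[1],d[0])))
R=cv2.Rodrigues(readout.get_obs()['orientation'])[0];print(R.round(3))
E
```

```text
[[ 594.7 -281.8]
 [ 550.  -406.8]
 [ 470.5 -378.4]
 [ 516.4 -253.2]] [np.float64(83.3), np.float64(132.7), np.float64(84.4), np.float64(133.4)]
mag [ 5.32892568e+02 -3.30052921e+02 -3.47264095e-01] 4.529018607206856
A 53 [ 638.33462725 -120.30462072] (638.3117065429688, -120.6029281616211) (6.2541184425354, 60.78054428100586) dir [ 0.13550525 -0.99077663] -82.21216304558537
B 57 [450.32057414 -92.84145535] (450.4202575683594, -93.39070129394531) (6.298806190490723, 58.56330490112305) dir [ 0.1570311  -0.98759366] -80.96538757963354
[[ 0.953  0.304 -0.   ]
 [ 0.304 -0.953  0.001]
 [ 0.    -0.001 -1.   ]]
```

Emit:
servo_tool:
  plan:
    - [[-1,0.715,0.552,-0.05,0,0,0.873],[-1,0.715,0.552,-0.05,0,0,0.873],[-1,0.715,0.552,-0.05,0,0,0.873],[-1,0.715,0.552,-0.05,0,0,0.873],[-1,0.715,0.552,-0.05,0,0,0.873]]

```text
t: 0.57
ee_pos: [333.9, -483.8, 292.4]
orientation: [-2.955, -1.067, 0.0]
ft_force: [1.1, 0.4, -0.2]
width: 87.5
grasp_force: 0.0
```

Emit:
servo_tool:
  plan:
    - [[-1,0.715,0.552,-0.05,0,0,0.873],[-1,0.715,0.552,-0.05,0,0,0.873],[-1,0.715,0.552,-0.05,0,0,0.873],[-1,0.715,0.552,-0.05,0,0,0.873],[-1,0.715,0.552,-0.05,0,0,0.873]]

```text
t: 0.98
ee_pos: [477.1, -373.2, 282.4]
orientation: [-2.699, -1.608, 0.0]
ft_force: [0.3, 0.1, -0.6]
width: 87.4
grasp_force: 0.0
```

Emit:
servo_tool:
  plan:
    - [[-1,0.715,0.552,-0.05,0,0,0.873],[-1,0.715,0.552,-0.05,0,0,0.873],[-1,0,0,0,0,0,0],[-1,0,0,0,0,0,0]]

```text
t: 1.32
ee_pos: [534.2, -329.0, 278.1]
orientation: [-2.569, -1.807, 0.001]
ft_force: [-0.8, 0.2, -0.0]
width: 87.9
grasp_force: 0.0
```

```bash
cat >> h.py <<'E'
def wcam(o):
    T=np.eye(4);T[:3,:3]=cv2.Rodrigues(np.array(o['orientation']))[0];T[:3,3]=o['ee_pos']
    return T@vision.camera_params("wrist")['hand_eye']
def wback(M,uv,z):
    p=vision.camera_params("wrist");d=np.array([uv[0]-p['cx'],uv[1]-p['cy']]);r=np.hypot(*d)+1e-9;a=r/p['fx']
    v=M[:3,:3]@np.r_[np.sin(a)*d/r,np.cos(a)];return M[:3,3]+v*(z-M[2,3])/v[2]
def wproj(M,P):
    p=vision.camera_params("wrist");c=(np.atleast_2d(P)-M[:3,3])@M[:3,:3];h=np.hypot(c[:,0],c[:,1]);a=np.arctan2(h,c[:,2])
    return np.array([p['cx'],p['cy']])+p['fx']*(a/h)[:,None]*c[:,:2]
def shot(tag):
    o=readout.get_obs();M=wcam(o);im=vision.get_image("wrist")[:,:,::-1];cv2.imwrite(f"pics/{tag}.png",im);np.save(f"pics/{tag}.npy",M);return o,M,im
def st():
    o=readout.get_obs();R=cv2.Rodrigues(np.array(o['orientation']))[0]
    print("t",round(o['t'],2),"p",o['ee_pos'].round(2),"F",o['ft_force'].round(2),"M",o['moment'].round(2),"w",round(o['width'],1),"yaw",np.degrees(np.arctan2(R[1,0],R[0,0])).round(2),"z",R[:,2].round(4))
E
python3 - <<'E'
from h import *
st();o,M,im=shot("w1");print(o['qpos'].round(2))
cv2.imwrite("pics/w1b.png",cv2.resize(im,(768,576),interpolation=cv2.INTER_CUBIC))
E
```

```text
t 1.32 p [ 534.16 -329.04  278.14] F [-0.78  0.15 -0.02] M [-0.   -0.02  0.05] w 87.9 yaw 70.23 z [-8.e-04  3.e-04 -1.e+00]
[-0.57  0.45  1.64 -0.    1.05 -0.23]
```

View pics/w1b.png

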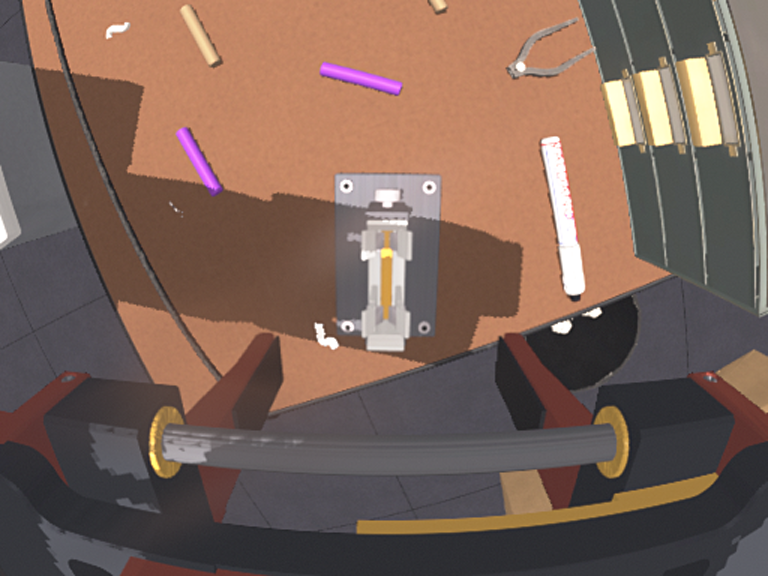

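The wrist picture shows the magazine head-on. The foot's screws are at (346,186), (429,187), (425,327) and (347,327), the follower blade is along x≈387, and bar B is at the upper left (200,37).

```bash
python3 - <<'E'
from h import *
M=np.load("pics/w1.npy");im=cv2.imread("pics/w1.png")
W=np.array([wback(M,(x/1.5-.17,y/1.5-.17),11)[:2] for x,y in [(346,186),(429,187),(425,327),(347,327)]])
print(W.round(1),W.mean(0),[np.linalg.norm(W[i]-W[i-1]).round(1) for i in range(4)])
d=(W[0]+W[1]-W[2]-W[3]);print("yaw y-axis",np.degrees(np.arctan2(d[1],d[0])))
c=im[105:243,208:308];cv2.imwrite("pics/c3.png",cv2.resize(c,(432,596),interpolation=cv2.INTER_CUBIC))
E
```

```text
[[ 522.3 -263.8]
 [ 582.9 -286.4]
 [ 542.8 -395.5]
 [ 481.  -373.3]] [ 532.24788408 -329.73771862] [np.float64(117.1), np.float64(64.7), np.float64(116.2), np.float64(65.6)]
yaw y-axis 69.61121937533918
```

View pics/c3.png

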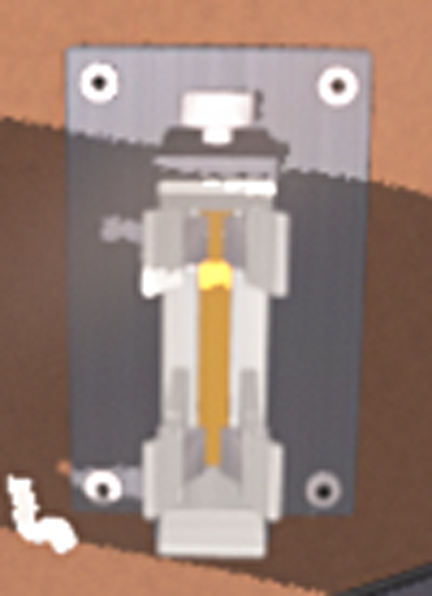

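```bash
python3 - <<'E'
from h import *
M=np.load("pics/w1.npy")
g=lambda x,y,z:wback(M,(x/4.32+208-.38,y/4.32+105-.38),z)
yw=np.radians(69.9);ey=np.array([np.cos(yw),np.sin(yw)]);ex=np.array([ey[1],-ey[0]]);c0=np.array([532.5,-329.9])
for z in (89,100,115):
  print(z,[((g(x,y,z)[:2]-c0)@np.c_[ex,ey]).round(1).tolist() for x,y in [(143,210),(290,210),(143,295),(290,295),(143,430),(283,430),(143,520),(283,520)]])
for z in (60,75): print(z,[((g(x,y,z)[:2]-c0)@np.c_[ex,ey]).round(1).tolist() for x,y in [(215,225),(215,300),(214,460)]])
E
```

```text
89 [[-15.8, 35.8], [15.6, 36.0], [-15.9, 17.1], [15.9, 17.3], [-16.2, -13.7], [15.0, -13.5], [-16.5, -35.4], [15.5, -35.2]]
100 [[-15.1, 37.5], [15.0, 37.7], [-15.2, 19.6], [15.3, 19.8], [-15.5, -10.0], [14.4, -9.8], [-15.8, -30.8], [14.9, -30.6]]
115 [[-14.2, 39.8], [14.2, 40.0], [-14.3, 23.0], [14.5, 23.2], [-14.6, -4.9], [13.6, -4.7], [-14.9, -24.5], [14.1, -24.3]]
60 [[-0.5, 27.7], [-0.4, 9.5], [-0.4, -31.3]]
75 [[-0.4, 30.2], [-0.3, 12.9], [-0.4, -25.8]]
```

Emit:
servo_tool:
  plan:
    - [[-1,-0.3,0.84,-0.42,0,0,0.82],[-1,-0.3,0.84,-0.42,0,0,0.82],[-1,-0.3,0.84,-0.42,0,0,0.82],[-1,-0.3,0.84,-0.42,0,0,0.82],[-1,-0.3,0.84,-0.42,0,0,0.82]]

```text
t: 1.78
ee_pos: [471.3, -162.5, 194.3]
orientation: [2.21, 2.232, 0.0]
ft_force: [0.9, -0.2, -0.7]
width: 87.3
grasp_force: 0.0
```

Emit:
servo_tool:
  plan:
    - [[-1,-0.3,0.84,-0.42,0,0,0.82],[-1,-0.3,0.84,-0.42,0,0,0.82],[-1,0,0,0,0,0,0],[-1,0,0,0,0,0,0]]

```text
t: 2.12
ee_pos: [447.4, -94.9, 160.5]
orientation: [-2.044, -2.383, 0.002]
ft_force: [0.0, -0.1, 1.5]
width: 87.8
grasp_force: 0.0
```

```bash
cat >> h.py <<'E'
def barpos(tag,M,im,guess,z=8):
    hsv=cv2.cvtColor(im,cv2.COLOR_BGR2HSV);u,v=wproj(M,[*guess,z])[0]
    m=((hsv[:,:,0]>=13)&(hsv[:,:,0]<=28)&(hsv[:,:,2]>150)).astype(np.uint8)
    m=cv2.morphologyEx(m,cv2.MORPH_OPEN,np.ones((3,3)))
    n,l,s,c=cv2.connectedComponentsWithStats(m)
    k=1+min(range(n-1),key=lambda i:np.hypot(*(c[i+1]-[u,v])) if s[i+1,4]>150 else 1e9)
    ys,xs=np.nonzero(l==k);P=np.array([wback(M,p,z)[:2] for p in zip(xs,ys)]).astype(np.float32)
    c,sz,a=cv2.minAreaRect(P);d=np.linalg.svd(P-P.mean(0),full_matrices=False)[2][0];d*=np.sign(d[1])
    print(tag,"px",(xs.mean().round(),ys.mean().round()),"exp",(u.round(),v.round()),len(P),"c",np.round(c,1),"mean",P.mean(0).round(1),"size",np.round(sz,1),"yaw",np.degrees(np.arctan2(d[1],d[0])).round(1))
E
python3 - <<'E'
from h import *
st();o,M,im=shot("w2");barpos("B",M,im,(450,-93))
cv2.imwrite("pics/w2b.png",cv2.resize(im,(768,576),interpolation=cv2.INTER_CUBIC))
E
```

```text
t 2.12 p [447.44 -94.93 160.51] F [ 0.02 -0.06  1.54] M [-0.04 -0.05  0.04] w 87.8 yaw 98.77 z [-2.7e-03  4.0e-04 -1.0e+00]
B px (np.float64(393.0), np.float64(194.0)) exp (np.float64(263.0), np.float64(200.0)) 265 c [563.3 -71.1] mean [563.4 -71. ] size [60.6  5.1] yaw 87.8
```

View pics/w2b.png

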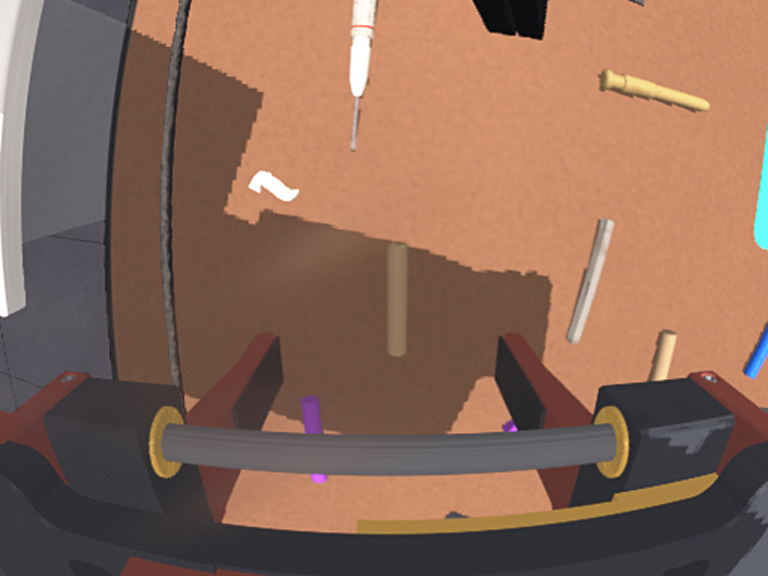

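The bar lies in the gripper's shadow, with its ends at (398,243) and (396,355), so I measure by hand.

```bash
python3 - <<'E'
from h import *
M=np.load("pics/w2.npy")
a,b=[wback(M,(x/1.5-.17,y/1.5-.17),6)[:2] for x,y in [(398,243),(396.5,355)]]
d=a-b;print(a,b,(a+b)/2,np.hypot(*d),np.degrees(np.arctan2(d[1],d[0])))
E
```

```text
[446.8435654  -61.61748143] [ 456.48864474 -126.84255129] [451.66610507 -94.23001636] 65.93434077322424 98.41158735665356
```

Emit:
servo_tool:
  plan:
    - [[-1,0.1,0.02,-0.5,0,0,0],[-1,0,0,-0.9,0,0,0],[-1,0,0,-0.55,0,0,0],[1,0,0,0,0,0,0],[1,0,0,0,0,0,0]]

```text
t: 2.58
ee_pos: [454.1, -96.3, 82.8]
orientation: [2.049, 2.381, 0.0]
ft_force: [0.4, 0.3, 0.3]
width: 78.1
grasp_force: 0.0
```

Emit:
servo_tool:
  plan:
    - [[1,0,0,0,0,0,0],[1,0,0,0,0,0,0],[1,0,0,0,0,0,0],[1,0,0,0,0,0,0]]

```text
t: 2.92
ee_pos: [453.5, -94.9, 83.7]
orientation: [2.045, 2.383, 0.001]
ft_force: [-0.3, 0.3, -0.2]
width: 51.0
grasp_force: 0.0
```

Emit:
servo_tool:
  plan:
    - [[1,0,0,-0.02,0,0,0],[1,0,0,0,0,0,0],[1,0,0,0,0,0,0],[1,0,0,0,0,0,0],[1,0,0,0,0,0,0]]

```text
t: 3.33
ee_pos: [453.2, -94.4, 82.3]
orientation: [-2.045, -2.385, 0.0]
ft_force: [-0.2, -0.2, -0.6]
width: 18.1
grasp_force: 0.0
```

Emit:
servo_tool:
  plan:
    - [[1,0,0,0,0,0,0],[1,0,0,0,0,0,0],[1,0,0,0,0,0,0]]

```text
t: 3.58
ee_pos: [453.1, -94.4, 82.2]
orientation: [-2.045, -2.385, 0.0]
ft_force: [-0.6, 0.8, -0.5]
width: 10.7
grasp_force: 30.0
```

```bash
python3 -c "
from h import *
st();st();o=readout.get_obs();print(o['grasp_force'])"
```

```text
t 3.58 p [453.08 -94.39  82.23] F [-0.65  0.77 -0.48] M [ 0.03 -0.01  0.01] w 10.7 yaw 98.77 z [-2.e-04  1.e-04 -1.e+00]
t 3.58 p [453.08 -94.39  82.23] F [-0.65  0.77 -0.48] M [ 0.03 -0.01  0.01] w 10.7 yaw 98.77 z [-2.e-04  1.e-04 -1.e+00]
30.0
```

Emit:
servo_tool:
  plan:
    - [[1,0,0,0.6,0,0,0],[1,0,0,1,0,0,0],[1,0,0,1,0,0,0],[1,0.283,-0.841,0.6,0,0,-0.831],[1,0.283,-0.841,0,0,0,-0.831]]

```text
t: 4.0
ee_pos: [477.6, -161.2, 214.7]
orientation: [2.208, 2.225, 0.005]
ft_force: [1.1, -0.6, -0.8]
width: 10.2
grasp_force: 30.0
```

Emit:
servo_tool:
  plan:
    - [[1,0.283,-0.841,0,0,0,-0.831],[1,0.283,-0.841,0,0,0,-0.831],[1,0.283,-0.841,0,0,0,-0.831],[1,0.283,-0.841,0,0,0,-0.831],[1,0.283,-0.841,0,0,0,-0.831]]

```text
t: 4.42
ee_pos: [532.2, -330.6, 209.5]
orientation: [-2.581, -1.79, 0.0]
ft_force: [1.1, 0.0, -0.9]
width: 10.1
grasp_force: 30.0
```

Emit:
servo_tool:
  plan:
    - [[1,0,0,0,0,0,0],[1,0,0,0,0,0,0],[1,0,0,0,0,0,0],[1,0,0,0,0,0,0],[1,0,0,0,0,0,0]]

```text
t: 4.83
ee_pos: [531.7, -327.7, 209.5]
orientation: [-2.576, -1.796, 0.0]
ft_force: [-0.2, 0.0, -0.9]
width: 10.3
grasp_force: 30.0
```

```bash
python3 - <<'E'
from h import *
st();o,M,im=shot("w3");print(o['grasp_force'])
cv2.imwrite("pics/w3b.png",cv2.resize(im[90:330,140:380],(600,600),interpolation=cv2.INTER_CUBIC))
E
```

```text
t 4.83 p [ 531.72 -327.71  209.51] F [-0.23  0.04 -0.92] M [-0.01 -0.06  0.05] w 10.3 yaw 69.77 z [-8.e-04  6.e-04 -1.e+00]
29.999886453151703
```

View pics/w3b.png

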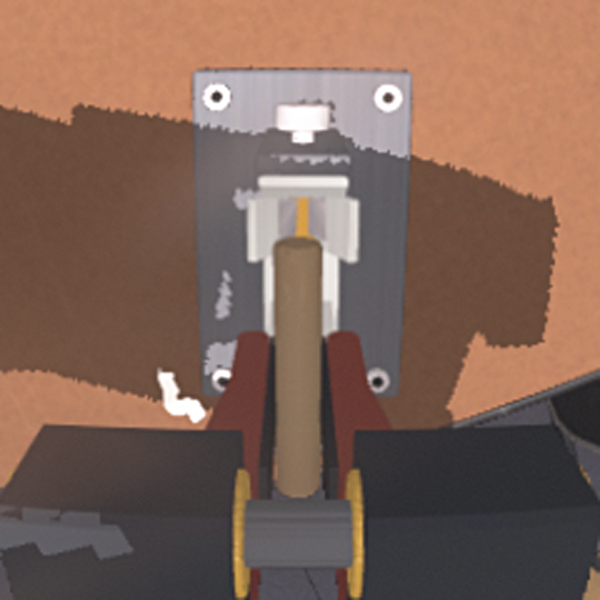

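```bash
python3 - <<'E'
from h import *
M=np.load("pics/w3.npy");g=lambda x,y,z:wback(M,(x/2.5+140-.3,y/2.5+90-.3),z)[:2]
yw=np.radians(69.7);ey=np.array([np.cos(yw),np.sin(yw)]);ex=np.array([ey[1],-ey[0]]);c0=np.array([532.3,-329.8]);F=lambda p:((p-c0)@np.c_[ex,ey]).round(2)
W=np.array([g(x,y,11) for x,y in [(217,97),(388,97),(377,381),(222,381)]]);print("foot",F(W.mean(0)),[np.linalg.norm(W[i]-W[i-1]).round(1) for i in range(4)])
print("tcp",F(np.array([531.72,-327.71])))
print("bar far end",F(g(299,240,134)),"near",F(g(298.5,495,134)))
print("slot",F(g(302,215,75)),"towers",F((g(247,200,92)+g(358,200,92))/2))
E
```

```text
foot [-0.16  0.13] [np.float64(117.1), np.float64(64.5), np.float64(117.2), np.float64(65.0)]
tcp [-1.27  1.76]
bar far end [-1.21 36.  ] near [ -1.16 -30.83]
slot [-0.21 27.79] towers [-0.18 36.04]
```

Emit:
servo_tool:
  plan:
    - [[1,0.004,-0.065,0,0,0,0],[1,0,0,-0.08,0,0,0],[1,0,0,-0.08,0,0,0],[1,0,0,-0.08,0,0,0],[1,0,0,-0.08,0,0,0]]

```text
t: 5.3
ee_pos: [532.2, -331.5, 196.3]
orientation: [-2.578, -1.795, 0.0]
ft_force: [-1.3, 0.1, -0.1]
width: 10.1
grasp_force: 30.0
```

Emit:
servo_tool:
  plan:
    - [[1,0,0,-0.05,0,0,0],[1,0,0,-0.05,0,0,0],[1,0,0,-0.05,0,0,0],[1,0,0,-0.05,0,0,0],[1,0,0,0,0,0,0]]

```text
t: 5.72
ee_pos: [532.1, -331.5, 188.4]
orientation: [-2.578, -1.794, 0.0]
ft_force: [0.2, -0.1, -0.6]
width: 10.6
grasp_force: 30.0
```

```bash
python3 -c "
from h import *
st()"
```

```text
t 5.72 p [ 532.07 -331.55  188.37] F [ 0.2  -0.11 -0.6 ] M [-0.04 -0.05  0.05] w 10.6 yaw 69.68 z [-5.e-04  4.e-04 -1.e+00]
```

Emit:
servo_tool:
  plan:
    - [[1,-0.005,0.03,0,0,0,0],[1,0,0,-0.05,0,0,0],[1,0,0,-0.05,0,0,0],[1,0,0,-0.05,0,0,0],[1,0,0,0,0,0,0]]

```text
t: 6.13
ee_pos: [531.9, -330.3, 182.3]
orientation: [-2.578, -1.795, 0.0]
ft_force: [-0.1, 0.5, -0.5]
width: 10.4
grasp_force: 30.0
```

Emit:
servo_tool:
  plan:
    - [[1,0,0,-0.04,0,0,0],[1,0,0,-0.03,0,0,0],[1,0,0,-0.03,0,0,0],[1,0,0,0,0,0,0]]

```text
t: 6.47
ee_pos: [531.9, -330.3, 178.5]
orientation: [-2.578, -1.795, 0.0]
ft_force: [0.1, -0.5, -0.6]
width: 10.4
grasp_force: 30.0
```

Emit:
servo_tool:
  plan:
    - [[1,0,0,-0.03,0,0,0],[1,0,0,-0.03,0,0,0],[1,0,0,-0.03,0,0,0],[1,0,0,0,0,0,0]]

```text
t: 6.8
ee_pos: [532.0, -330.3, 174.9]
orientation: [-2.578, -1.795, 0.0]
ft_force: [-0.3, -0.4, -1.0]
width: 10.3
grasp_force: 30.0
```

Emit:
servo_tool:
  plan:
    - [[1,0,0,-0.03,0,0,0],[1,0,0,-0.03,0,0,0],[1,0,0,-0.03,0,0,0],[1,0,0,0,0,0,0]]

```text
t: 7.13
ee_pos: [531.9, -330.3, 171.3]
orientation: [-2.578, -1.795, 0.0]
ft_force: [-0.5, 0.5, -0.5]
width: 10.5
grasp_force: 30.0
```

Emit:
servo_tool:
  plan:
    - [[1,0,0,-0.03,0,0,0],[1,0,0,-0.03,0,0,0],[1,0,0,-0.03,0,0,0],[1,0,0,0,0,0,0]]

```text
t: 7.47
ee_pos: [531.9, -330.3, 167.7]
orientation: [-2.578, -1.795, 0.0]
ft_force: [0.4, 0.6, 0.0]
width: 10.4
grasp_force: 30.0
```

Emit:
servo_tool:
  plan:
    - [[1,0,0,-0.03,0,0,0],[1,0,0,-0.03,0,0,0],[1,0,0,-0.02,0,0,0],[1,0,0,0,0,0,0]]

```text
t: 7.8
ee_pos: [531.9, -330.3, 164.6]
orientation: [-2.578, -1.795, 0.0]
ft_force: [-0.2, 0.2, -0.7]
width: 10.2
grasp_force: 30.0
```

Emit:
servo_tool:
  plan:
    - [[1,0,0,-0.03,0,0,0],[1,0,0,-0.03,0,0,0],[1,0,0,-0.02,0,0,0],[1,0,0,0,0,0,0]]

```text
t: 8.13
ee_pos: [532.0, -330.3, 161.4]
orientation: [-2.578, -1.795, 0.0]
ft_force: [0.1, 0.8, -0.1]
width: 10.3
grasp_force: 30.0
```

Emit:
servo_tool:
  plan:
    - [[1,0,0,-0.02,0,0,0],[1,0,0,-0.02,0,0,0],[1,0,0,-0.02,0,0,0],[1,0,0,0,0,0,0]]

```text
t: 8.47
ee_pos: [532.0, -330.3, 159.0]
orientation: [-2.578, -1.795, 0.0]
ft_force: [-0.4, 0.3, -0.1]
width: 10.6
grasp_force: 30.0
```

Emit:
servo_tool:
  plan:
    - [[1,0,0,-0.02,0,0,0],[1,0,0,-0.02,0,0,0],[1,0,0,-0.02,0,0,0],[1,0,0,0,0,0,0]]

```text
t: 8.8
ee_pos: [532.0, -330.3, 156.6]
orientation: [-2.578, -1.795, 0.0]
ft_force: [-0.0, -0.2, 0.3]
width: 10.1
grasp_force: 30.0
```

Emit:
servo_tool:
  plan:
    - [[1,0,0,-0.02,0,0,0],[1,0,0,-0.02,0,0,0],[1,0,0,-0.02,0,0,0],[1,0,0,0,0,0,0]]

```text
t: 9.13
ee_pos: [532.3, -330.6, 154.6]
orientation: [2.578, 1.794, 0.0]
ft_force: [-0.8, -0.7, 1.8]
width: 10.6
grasp_force: 30.0
```

Emit:
servo_tool:
  plan:
    - [[1,0,0,-0.02,0,0,0],[1,0,0,-0.02,0,0,0],[1,0,0,0,0,0,0]]

```text
t: 9.38
ee_pos: [532.1, -330.5, 152.9]
orientation: [2.578, 1.795, 0.0]
ft_force: [-0.2, -0.2, 3.4]
width: 10.3
grasp_force: 30.0
```

Emit:
servo_tool:
  plan:
    - [[1,0,0,-0.02,0,0,0],[1,0,0,-0.02,0,0,0],[1,0,0,0,0,0,0]]

```text
t: 9.63
ee_pos: [532.1, -330.5, 151.1]
orientation: [2.578, 1.795, -0.0]
ft_force: [-1.1, -0.3, 3.2]
width: 10.4
grasp_force: 30.0
```

Emit:
servo_tool:
  plan:
    - [[1,0,0,-0.02,0,0,0],[1,0,0,-0.02,0,0,0],[1,0,0,0,0,0,0]]

```text
t: 9.88
ee_pos: [531.9, -330.3, 149.2]
orientation: [-2.578, -1.795, 0.0]
ft_force: [-0.0, -0.1, 2.4]
width: 10.1
grasp_force: 30.0
```

Emit:
servo_tool:
  plan:
    - [[1,0,0,-0.02,0,0,0],[1,0,0,-0.02,0,0,0],[1,0,0,0,0,0,0]]

```text
t: 10.13
ee_pos: [531.8, -330.3, 147.5]
orientation: [-2.578, -1.794, 0.001]
ft_force: [-0.3, -1.0, -0.6]
width: 10.3
grasp_force: 30.0
```

Emit:
servo_tool:
  plan:
    - [[1,0,0,-0.02,0,0,0],[1,0,0,-0.02,0,0,0],[1,0,0,0,0,0,0]]

```text
t: 10.38
ee_pos: [531.8, -330.3, 146.0]
orientation: [-2.578, -1.795, 0.0]
ft_force: [1.3, -0.4, -0.6]
width: 10.4
grasp_force: 30.0
```

Emit:
servo_tool:
  plan:
    - [[1,0,0,-0.02,0,0,0],[1,0,0,-0.02,0,0,0],[1,0,0,0,0,0,0]]

```text
t: 10.63
ee_pos: [531.8, -330.3, 144.4]
orientation: [-2.578, -1.795, 0.0]
ft_force: [-0.0, -0.2, -1.3]
width: 10.3
grasp_force: 30.0
```

Emit:
servo_tool:
  plan:
    - [[1,0,0,-0.02,0,0,0],[1,0,0,-0.02,0,0,0],[1,0,0,0,0,0,0]]

```text
t: 10.88
ee_pos: [531.9, -330.3, 142.9]
orientation: [-2.578, -1.795, 0.0]
ft_force: [-0.3, -0.1, -3.0]
width: 10.8
grasp_force: 30.0
```

```bash
python3 - <<'E'
from h import *
st();o,M,im=shot("w4")
import math
a=math.radians(69.7);c=np.array([532.2,-329.9])
for s in(-32.5,32.5):
  for z in (64,72,80): print(s,z,wproj(M,[c[0]+s*math.cos(a),c[1]+s*math.sin(a),z+4])[0].round())
E
```

```text
t 10.88 p [ 531.93 -330.32  142.88] F [-0.31 -0.11 -3.03] M [-0.05 -0.08 -0.02] w 10.8 yaw 69.69 z [-4.e-04  2.e-04 -1.e+00]
-32.5 64 [259. 287.]
-32.5 72 [259. 295.]
-32.5 80 [259. 303.]
32.5 64 [259. 188.]
32.5 72 [259. 192.]
32.5 80 [259. 197.]
```

```bash
python3 - <<'E'
import cv2
im=cv2.imread("pics/w4.png");cv2.imwrite("pics/w4b.png",cv2.resize(im[130:330,160:360],(600,600),interpolation=cv2.INTER_CUBIC))
E
```

```text
(no output)
```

View pics/w4b.png

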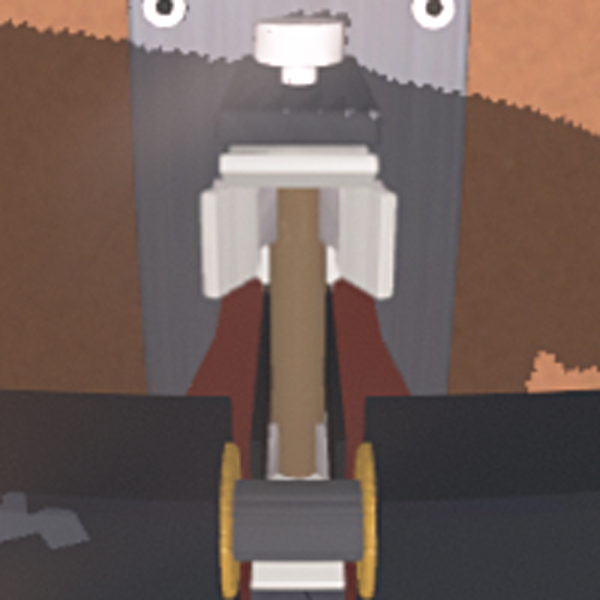

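The bar lies straight in the channel, with the lips' grey wedges closing over its edges at the far end (278–320 at row 215). It has not slipped in the grip, and its near end is at (298,475). I'll keep going down.

Emit:
servo_tool:
  plan:
    - [[1,0,0,-0.02,0,0,0],[1,0,0,-0.02,0,0,0],[1,0,0,0,0,0,0]]

```text
t: 11.18
ee_pos: [531.9, -330.3, 141.4]
orientation: [-2.578, -1.795, 0.0]
ft_force: [-0.2, -0.7, -2.3]
width: 10.3
grasp_force: 30.0
```

Emit:
servo_tool:
  plan:
    - [[1,0,0,-0.02,0,0,0],[1,0,0,-0.02,0,0,0],[1,0,0,0,0,0,0]]

```text
t: 11.43
ee_pos: [532.0, -330.4, 140.2]
orientation: [-2.578, -1.795, 0.0]
ft_force: [-1.4, 0.2, 4.3]
width: 10.4
grasp_force: 30.0
```

Emit:
servo_tool:
  plan:
    - [[1,0,0,-0.02,0,0,0],[1,0,0,-0.02,0,0,0],[1,0,0,0,0,0,0]]

```text
t: 11.68
ee_pos: [532.1, -330.4, 138.5]
orientation: [2.578, 1.795, 0.0]
ft_force: [-1.7, 1.9, 4.6]
width: 10.3
grasp_force: 30.0
```

Emit:
servo_tool:
  plan:
    - [[1,0,0,-0.02,0,0,0],[1,0,0,-0.02,0,0,0],[1,0,0,-0.02,0,0,0],[1,0,0,0,0,0,0],[1,0,0,0,0,0,0]]

```text
t: 12.1
ee_pos: [532.1, -330.4, 136.0]
orientation: [2.578, 1.795, 0.0]
ft_force: [-1.8, 1.7, 3.7]
width: 10.3
grasp_force: 30.0
```

Emit:
servo_tool:
  plan:
    - [[1,0,0,0.02,0,0,0],[1,0,0,0.02,0,0,0],[1,0,0,0.02,0,0,0],[1,0,0,0,0,0,0]]

```text
t: 12.43
ee_pos: [532.1, -330.4, 138.6]
orientation: [2.578, 1.795, 0.0]
ft_force: [-2.0, 1.7, 4.2]
width: 10.5
grasp_force: 30.0
```

Emit:
servo_tool:
  plan:
    - [[1,0,0,0.02,0,0,0],[1,0,0,0,0,0,0],[1,0,0,0,0,0,0]]

```text
t: 12.68
ee_pos: [532.1, -330.4, 139.3]
orientation: [2.578, 1.795, 0.0]
ft_force: [-1.1, 1.4, 3.6]
width: 10.4
grasp_force: 30.0
```

Emit:
servo_tool:
  plan:
    - [[1,0,0,0.02,0,0,0],[1,0,0,0,0,0,0],[1,0,0,0,0,0,0]]

```text
t: 12.93
ee_pos: [532.1, -330.4, 140.1]
orientation: [2.578, 1.795, 0.0]
ft_force: [-2.8, 1.2, 2.7]
width: 10.1
grasp_force: 30.0
```

Emit:
servo_tool:
  plan:
    - [[0.4,0,0,0,0,0,0],[0.4,0,0,0,0,0,0],[0.4,0,0,0,0,0,0],[0.4,0,0,0,0,0,0],[0.4,0,0,0,0,0,0]]

```text
t: 13.35
ee_pos: [532.1, -330.4, 139.9]
orientation: [2.578, 1.795, 0.0]
ft_force: [0.2, -0.3, -0.1]
width: 26.6
grasp_force: 0.0
```

Emit:
servo_tool:
  plan:
    - [[0.4,0,0,0.2,0,0,0],[0.4,0,0,0.5,0,0,0],[0.4,0,0,0.8,0,0,0],[0.4,0,0,0.8,0,0,0],[0,0,0,0.8,0,0,0]]

```text
t: 13.77
ee_pos: [531.8, -330.3, 265.7]
orientation: [-2.578, -1.795, 0.0]
ft_force: [0.2, -0.6, -0.0]
width: 30.2
grasp_force: 0.0
```

```bash
python3 - <<'E'
from h import *
st();o,M,im=shot("w5")
import math
a=math.radians(69.7);c=np.array([532.2,-329.9])
for s in(-32.5,0,32.5): print(s,wproj(M,[c[0]+s*math.cos(a),c[1]+s*math.sin(a),65+5])[0].round())
hsv=cv2.cvtColor(im,cv2.COLOR_BGR2HSV)
u,v=wproj(M,[c[0],c[1],70])[0]
for r in range(int(v)-60,int(v)+70,8): print(r,im[r,int(u)].tolist(),end=' ')
E
```

```text
t 13.77 p [ 531.84 -330.27  265.69] F [ 0.15 -0.57 -0.03] M [-0.05 -0.07 -0.  ] w 30.2 yaw 69.69 z [-3.e-04  2.e-04 -1.e+00]
-32.5 [259. 218.]
0 [259. 187.]
32.5 [259. 154.]
126 [255, 255, 255] 134 [255, 255, 255] 142 [192, 186, 196] 150 [184, 189, 199] 158 [102, 123, 150] 166 [96, 119, 147] 174 [96, 119, 147] 182 [94, 119, 147] 190 [95, 119, 146] 198 [94, 120, 147] 206 [91, 118, 145] 214 [90, 116, 145] 222 [188, 192, 198] 230 [211, 215, 221] 238 [177, 182, 192] 246 [104, 134, 195] 254 [97, 127, 182]
```

Emit:
servo_tool:
  plan:
    - [[-1,0.38,0.75,-0.2,0,0,0.81],[-1,0.38,0.75,-0.4,0,0,0.81],[-1,0.38,0.75,-0.4,0,0,0.81],[-1,0.38,0.75,-0.4,0,0,0.81],[-1,0.38,0.75,-0.4,0,0,0.81]]

```text
t: 14.23
ee_pos: [608.7, -179.2, 192.0]
orientation: [2.219, 2.223, 0.001]
ft_force: [-0.1, -0.5, 0.6]
width: 66.9
grasp_force: 0.0
```

Emit:
servo_tool:
  plan:
    - [[-1,0.38,0.75,-0.4,0,0,0.81],[-1,0.38,0.75,-0.4,0,0,0.81],[-1,0,0,0,0,0,0],[-1,0,0,0,0,0,0],[-1,0,0,0,0,0,0]]

```text
t: 14.65
ee_pos: [638.5, -120.6, 160.4]
orientation: [2.06, 2.371, -0.0]
ft_force: [0.3, 0.1, -0.1]
width: 87.8
grasp_force: 0.0
```

Emit:
servo_tool:
  plan:
    - [[-1,0,0,0,0,0,0],[-1,0,0,0,0,0,0]]

```text
t: 14.82
ee_pos: [638.4, -121.8, 161.0]
orientation: [2.062, 2.369, 0.001]
ft_force: [-0.5, 0.2, -0.2]
width: 87.8
grasp_force: 0.0
```

```bash
python3 - <<'E'
from h import *
st();o,M,im=shot("w6");print(back("top",(408*.64,222*.64),0))
u,v=wproj(M,[638.3,-120.5,6])[0].astype(int);print(u,v)
hsv=cv2.cvtColor(im,cv2.COLOR_BGR2HSV)
for du in range(-20,21,4): print(du,hsv[v,u+du].tolist(),end=' ')
print()
for dv in range(-56,57,8): print(dv,hsv[v+dv,u].tolist(),end=' ')
E
```

```text
t 14.82 p [ 638.38 -121.8   160.96] F [-0.47  0.18 -0.21] M [-0.05 -0.06  0.02] w 87.8 yaw 97.92 z [ 1.2e-03 -4.0e-04 -1.0e+00]
[ 762.93223331 -149.50617451    0.        ]
258 198
-20 [9, 115, 84] -16 [10, 118, 84] -12 [10, 120, 83] -8 [10, 120, 85] -4 [15, 94, 103] 0 [15, 93, 113] 4 [15, 96, 109] 8 [12, 106, 84] 12 [11, 120, 83] 16 [11, 114, 83] 20 [10, 112, 84] 
-56 [10, 123, 151] -48 [11, 126, 152] -40 [10, 123, 154] -32 [14, 93, 115] -24 [14, 92, 117] -16 [14, 94, 114] -8 [15, 98, 112] 0 [15, 93, 113] 8 [15, 95, 113] 16 [15, 94, 111] 24 [14, 94, 114] 32 [15, 100, 112] 40 [11, 117, 83] 48 [11, 120, 83] 56 [11, 118, 82]
```

```bash
python3 - <<'E'
from h import *
im=cv2.imread("pics/w6.png");M=np.load("pics/w6.npy")
lab=cv2.cvtColor(im,cv2.COLOR_BGR2HSV).astype(int);w=np.s_[150:250,225:295]
m=np.zeros(im.shape[:2],np.uint8);m[w]=((lab[w][...,1]<106)&(lab[w][...,0]>12)&(lab[w][...,2]>92)&(lab[w][...,2]<140))
n,l,s,c=cv2.connectedComponentsWithStats(m);k=1+np.argmax(s[1:,4]);print(s[k],c[k])
ys,xs=np.nonzero(l==k);P=np.array([wback(M,p,7)[:2] for p in zip(xs,ys)]).astype(np.float32)
d=np.linalg.svd(P-P.mean(0),full_matrices=False)[2][0];d*=np.sign(d[1])
q=(P-P.mean(0))@d;r=(P-P.mean(0))@[d[1],-d[0]]
print(P.mean(0),cv2.minAreaRect(P),np.degrees(np.arctan2(d[1],d[0])),"mid",P.mean(0)+d*(q.max()+q.min())/2)
E
```

```text
[252 161  14  75 914] [258.65645514 197.09737418]
[ 637.84436  -119.139046] ((638.0704956054688, -120.76628112792969), (10.564508438110352, 65.078125), 8.247373580932617) 97.69231 mid [ 638.06384 -120.76418]
```

Emit:
servo_tool:
  plan:
    - [[-1,-0.005,0.025,-0.5,0,0,0],[-1,0,0,-0.9,0,0,0],[-1,0,0,-0.575,0,0,0],[1,0,0,0,0,0,0],[1,0,0,0,0,0,0]]

```text
t: 15.28
ee_pos: [638.5, -120.6, 81.4]
orientation: [2.062, 2.369, 0.001]
ft_force: [0.3, -0.2, 0.2]
width: 77.7
grasp_force: 0.0
```

Emit:
servo_tool:
  plan:
    - [[1,0,0,0,0,0,0],[1,0,0,0,0,0,0],[1,0,0,0,0,0,0],[1,0,0,0,0,0,0],[1,0,0,0,0,0,0]]

```text
t: 15.7
ee_pos: [638.2, -119.5, 81.2]
orientation: [2.06, 2.371, 0.0]
ft_force: [0.0, 0.0, -0.8]
width: 45.0
grasp_force: 0.0
```

Emit:
servo_tool:
  plan:
    - [[1,0,0,0,0,0,0],[1,0,0,0,0,0,0],[1,0,0,0,0,0,0],[1,0,0,0,0,0,0]]

```text
t: 16.03
ee_pos: [638.3, -119.4, 81.0]
orientation: [-2.06, -2.372, 0.0]
ft_force: [-0.1, -0.4, 0.4]
width: 18.2
grasp_force: 0.0
```

Emit:
servo_tool:
  plan:
    - [[1,0,0,0,0,0,0],[1,0,0,0,0,0,0],[1,0,0,0,0,0,0],[1,0,0,0,0,0,0]]

```text
t: 16.37
ee_pos: [638.3, -119.4, 81.0]
orientation: [-2.06, -2.372, -0.0]
ft_force: [0.1, 0.0, 0.1]
width: 9.8
grasp_force: 30.0
```

```bash
python3 -c "
from h import *
st()"
```

```text
t 16.37 p [ 638.26 -119.38   81.  ] F [0.08 0.04 0.12] M [-0.01 -0.08  0.02] w 9.8 yaw 98.04 z [-0.  0. -1.]
```

Emit:
servo_tool:
  plan:
    - [[1,0,0,0.6,0,0,0],[1,0,0,1,0,0,0],[1,0,0,1,0,0,0],[1,-0.38,-0.753,0.6,0,0,-0.81],[1,-0.38,-0.753,0,0,0,-0.81]]

```text
t: 16.78
ee_pos: [611.0, -179.9, 215.3]
orientation: [2.216, 2.214, 0.008]
ft_force: [1.7, -1.0, -0.7]
width: 10.3
grasp_force: 30.0
```

Emit:
servo_tool:
  plan:
    - [[1,-0.38,-0.753,0,0,0,-0.81],[1,-0.38,-0.753,0,0,0,-0.81],[1,-0.38,-0.753,0,0,0,-0.81],[1,-0.38,-0.753,0,0,0,-0.81],[1,-0.38,-0.753,0,0,0,-0.81]]

```text
t: 17.2
ee_pos: [530.9, -331.5, 209.1]
orientation: [2.581, 1.791, -0.0]
ft_force: [0.5, -0.2, -1.2]
width: 10.5
grasp_force: 30.0
```

Emit:
servo_tool:
  plan:
    - [[1,0,0,0,0,0,0],[1,0,0,0,0,0,0],[1,0,0,0,0,0,0],[1,0,0,0,0,0,0],[1,0,0,0,0,0,0]]

```text
t: 17.62
ee_pos: [532.4, -329.1, 208.9]
orientation: [-2.576, -1.797, -0.0]
ft_force: [-0.1, 0.6, -1.4]
width: 10.5
grasp_force: 30.0
```

Emit:
servo_tool:
  plan:
    - [[1,0,0,0,0,0,0],[1,0,0,0,0,0,0],[1,0,0,0,0,0,0]]

```text
t: 17.87
ee_pos: [532.2, -329.7, 209.0]
orientation: [-2.577, -1.796, 0.0]
ft_force: [-0.4, -0.6, -0.9]
width: 10.6
grasp_force: 30.0
```

```bash
python3 - <<'E'
from h import *
st();o,M,im=shot("w7")
lab=cv2.cvtColor(im,cv2.COLOR_BGR2HSV).astype(int)
for im_,M_,n,z in ((im,M,"w7",None),(cv2.imread("pics/w3.png"),np.load("pics/w3.npy"),"w3",None)):
  h=cv2.cvtColor(im_,cv2.COLOR_BGR2HSV).astype(int)
  print(n,"col",[(r,h[r,259].tolist()) for r in list(range(176,196,2))+list(range(276,296,2))])
E
```

```text
t 17.87 p [ 532.2  -329.66  209.01] F [-0.41 -0.59 -0.91] M [-0.04 -0.04  0.  ] w 10.6 yaw 69.75 z [-0.  0. -1.]
w7 col [(176, [15, 95, 145]), (178, [14, 95, 145]), (180, [14, 92, 144]), (182, [14, 92, 144]), (184, [14, 89, 143]), (186, [15, 90, 145]), (188, [15, 90, 139]), (190, [15, 95, 116]), (192, [14, 89, 117]), (194, [16, 93, 137]), (276, [13, 90, 139]), (278, [14, 91, 138]), (280, [14, 91, 138]), (282, [14, 92, 138]), (284, [14, 92, 138]), (286, [14, 89, 140]), (288, [14, 94, 139]), (290, [174, 15, 83]), (292, [165, 6, 85]), (294, [150, 6, 89])]
w3 col [(176, [18, 144, 206]), (178, [18, 158, 210]), (180, [18, 158, 211]), (182, [18, 159, 212]), (184, [18, 153, 185]), (186, [14, 84, 116]), (188, [15, 86, 115]), (190, [15, 89, 140]), (192, [14, 90, 145]), (194, [14, 91, 146]), (276, [14, 92, 138]), (278, [14, 90, 139]), (280, [14, 92, 138]), (282, [13, 90, 139]), (284, [13, 91, 138]), (286, [13, 90, 139]), (288, [14, 93, 140]), (290, [140, 10, 79]), (292, [170, 9, 85]), (294, [135, 6, 89])]
```

Emit:
servo_tool:
  plan:
    - [[1,0.008,0.026,-0.05,0,0,0],[1,0,0,-0.08,0,0,0],[1,0,0,-0.08,0,0,0],[1,0,0,-0.08,0,0,0],[1,0,0,-0.08,0,0,0]]

```text
t: 18.33
ee_pos: [532.1, -329.2, 193.7]
orientation: [-2.578, -1.795, 0.0]
ft_force: [-0.3, 0.3, -0.7]
width: 10.1
grasp_force: 30.0
```

Emit:
servo_tool:
  plan:
    - [[1,0,0,-0.08,0,0,0],[1,0,0,-0.05,0,0,0],[1,0,0,0,0,0,0],[1,0,0,0,0,0,0]]

```text
t: 18.67
ee_pos: [532.1, -329.2, 188.8]
orientation: [-2.578, -1.795, 0.0]
ft_force: [0.1, -0.6, -0.2]
width: 10.4
grasp_force: 30.0
```

```bash
python3 -c "
from h import *
st()"
```

```text
t 18.67 p [ 532.12 -329.22  188.82] F [ 0.07 -0.56 -0.23] M [-0.04 -0.03 -0.04] w 10.4 yaw 69.69 z [-3.e-04  1.e-04 -1.e+00]
```

Correct to (532.5, -328.6), then continue down.

Emit:
servo_tool:
  plan:
    - [[1,0.009,0.015,0,0,0,0],[1,0,0,-0.06,0,0,0],[1,0,0,-0.06,0,0,0],[1,0,0,-0.06,0,0,0],[1,0,0,-0.06,0,0,0]]

```text
t: 19.08
ee_pos: [532.5, -328.6, 179.2]
orientation: [-2.578, -1.795, 0.0]
ft_force: [-0.5, -0.3, 0.0]
width: 10.3
grasp_force: 30.0
```

Emit:
servo_tool:
  plan:
    - [[1,0,0,-0.05,0,0,0],[1,0,0,-0.05,0,0,0],[1,0,0,-0.05,0,0,0],[1,0,0,-0.05,0,0,0],[1,0,0,0,0,0,0]]

```text
t: 19.5
ee_pos: [532.3, -328.5, 170.9]
orientation: [-2.578, -1.795, 0.0]
ft_force: [-0.4, -0.1, 0.9]
width: 10.3
grasp_force: 30.0
```

Emit:
servo_tool:
  plan:
    - [[1,0,0,-0.05,0,0,0],[1,0,0,-0.05,0,0,0],[1,0,0,-0.05,0,0,0],[1,0,0,-0.05,0,0,0],[1,0,0,0,0,0,0]]

```text
t: 19.92
ee_pos: [532.3, -328.5, 162.9]
orientation: [-2.578, -1.795, 0.0]
ft_force: [-0.3, 0.1, 0.5]
width: 10.4
grasp_force: 30.0
```

```bash
python3 -c "
from h import *
st()"
```

```text
t 19.92 p [ 532.33 -328.48  162.95] F [-0.25  0.07  0.53] M [-0.04 -0.07  0.  ] w 10.4 yaw 69.69 z [-6.e-04  4.e-04 -1.e+00]
```

Emit:
servo_tool:
  plan:
    - [[1,0,0,-0.03,0,0,0],[1,0,0,-0.03,0,0,0],[1,0,0,-0.03,0,0,0],[1,0,0,-0.03,0,0,0],[1,0,0,0,0,0,0]]

```text
t: 20.33
ee_pos: [532.4, -328.6, 158.4]
orientation: [-2.578, -1.795, 0.0]
ft_force: [-0.0, -0.4, -1.2]
width: 9.9
grasp_force: 30.0
```

Emit:
servo_tool:
  plan:
    - [[1,0,0,-0.02,0,0,0],[1,0,0,-0.02,0,0,0],[1,0,0,-0.02,0,0,0],[1,0,0,0,0,0,0]]

```text
t: 20.67
ee_pos: [532.5, -328.6, 156.0]
orientation: [-2.578, -1.795, 0.0]
ft_force: [0.9, -0.7, -0.6]
width: 10.4
grasp_force: 30.0
```

Emit:
servo_tool:
  plan:
    - [[1,0,0,-0.02,0,0,0],[1,0,0,-0.02,0,0,0],[1,0,0,0,0,0,0]]

```text
t: 20.92
ee_pos: [532.6, -328.6, 154.6]
orientation: [2.578, 1.795, 0.0]
ft_force: [0.6, 0.0, 0.6]
width: 10.7
grasp_force: 30.0
```

Emit:
servo_tool:
  plan:
    - [[1,0,0,-0.02,0,0,0],[1,0,0,-0.02,0,0,0],[1,0,0,0,0,0,0]]

```text
t: 21.17
ee_pos: [532.7, -328.7, 153.2]
orientation: [2.578, 1.795, 0.0]
ft_force: [-0.5, 0.1, 2.3]
width: 10.3
grasp_force: 30.0
```

Emit:
servo_tool:
  plan:
    - [[1,0,0,-0.02,0,0,0],[1,0,0,-0.02,0,0,0],[1,0,0,0,0,0,0]]

```text
t: 21.42
ee_pos: [532.7, -328.7, 151.6]
orientation: [2.578, 1.795, 0.0]
ft_force: [-0.0, 0.2, 4.3]
width: 10.0
grasp_force: 30.0
```

Emit:
servo_tool:
  plan:
    - [[1,0,0,-0.02,0,0,0],[1,0,0,-0.02,0,0,0],[1,0,0,0,0,0,0]]

```text
t: 21.67
ee_pos: [533.0, -328.9, 150.4]
orientation: [2.577, 1.794, 0.001]
ft_force: [0.1, -0.1, 5.2]
width: 10.4
grasp_force: 30.0
```

Emit:
servo_tool:
  plan:
    - [[1,0,0,-0.02,0,0,0],[1,0,0,-0.02,0,0,0],[1,0,0,0,0,0,0]]

```text
t: 21.92
ee_pos: [533.1, -328.9, 148.9]
orientation: [2.577, 1.794, 0.001]
ft_force: [-0.1, 0.5, 6.9]
width: 10.1
grasp_force: 30.0
```

Emit:
servo_tool:
  plan:
    - [[1,0,0,-0.02,0,0,0],[1,0,0,-0.02,0,0,0],[1,0,0,0,0,0,0]]

```text
t: 22.17
ee_pos: [533.0, -328.9, 147.2]
orientation: [2.577, 1.794, 0.001]
ft_force: [0.0, 1.2, 6.1]
width: 10.4
grasp_force: 30.0
```

Emit:
servo_tool:
  plan:
    - [[1,0,0,-0.02,0,0,0],[1,0,0,-0.02,0,0,0],[1,0,0,0,0,0,0]]

```text
t: 22.42
ee_pos: [532.9, -328.8, 145.4]
orientation: [2.577, 1.794, 0.001]
ft_force: [0.7, 0.0, 5.4]
width: 10.2
grasp_force: 30.0
```

Emit:
servo_tool:
  plan:
    - [[1,0,0,-0.02,0,0,0],[1,0,0,-0.02,0,0,0],[1,0,0,0,0,0,0]]

```text
t: 22.67
ee_pos: [532.9, -328.8, 143.8]
orientation: [2.578, 1.794, 0.001]
ft_force: [0.9, -1.1, 6.0]
width: 10.5
grasp_force: 30.0
```

Emit:
servo_tool:
  plan:
    - [[1,0,0,-0.02,0,0,0],[1,0,0,-0.02,0,0,0],[1,0,0,0,0,0,0]]

```text
t: 22.92
ee_pos: [532.7, -328.7, 141.9]
orientation: [2.578, 1.795, 0.0]
ft_force: [0.0, -1.7, 4.6]
width: 10.1
grasp_force: 30.0
```

Emit:
servo_tool:
  plan:
    - [[1,0,0,-0.02,0,0,0],[1,0,0,0,0,0,0],[1,0,0,0,0,0,0]]

```text
t: 23.17
ee_pos: [532.4, -328.6, 140.8]
orientation: [-2.578, -1.795, 0.0]
ft_force: [0.1, -1.0, 2.7]
width: 10.5
grasp_force: 30.0
```

Emit:
servo_tool:
  plan:
    - [[1,0,0,-0.015,0,0,0],[1,0,0,0,0,0,0],[1,0,0,0,0,0,0]]

```text
t: 23.42
ee_pos: [532.3, -328.6, 140.1]
orientation: [-2.578, -1.795, 0.0]
ft_force: [0.1, -0.7, 0.5]
width: 10.5
grasp_force: 30.0
```

Emit:
servo_tool:
  plan:
    - [[1,0,0,-0.01,0,0,0],[1,0,0,0,0,0,0],[1,0,0,0,0,0,0]]

```text
t: 23.67
ee_pos: [532.4, -328.6, 139.9]
orientation: [-2.578, -1.795, 0.0]
ft_force: [-0.0, -1.7, 1.8]
width: 10.3
grasp_force: 30.0
```

Emit:
servo_tool:
  plan:
    - [[1,0,0,-0.01,0,0,0],[1,0,0,0,0,0,0],[1,0,0,0,0,0,0]]

```text
t: 23.92
ee_pos: [532.5, -328.6, 139.8]
orientation: [2.578, 1.795, -0.0]
ft_force: [0.1, -0.3, 4.6]
width: 10.0
grasp_force: 30.0
```

Emit:
servo_tool:
  plan:
    - [[1,0,0,-0.01,0,0,0],[1,0,0,0,0,0,0],[1,0,0,0,0,0,0]]

```text
t: 24.17
ee_pos: [532.8, -328.7, 139.6]
orientation: [2.578, 1.795, 0.0]
ft_force: [0.3, -0.7, 5.5]
width: 10.1
grasp_force: 30.0
```

Emit:
servo_tool:
  plan:
    - [[1,0,0,-0.01,0,0,0],[1,0,0,0,0,0,0],[1,0,0,0,0,0,0]]

```text
t: 24.42
ee_pos: [532.9, -328.8, 139.3]
orientation: [2.578, 1.794, 0.001]
ft_force: [-0.7, -0.3, 5.9]
width: 9.9
grasp_force: 30.0
```

Emit:
servo_tool:
  plan:
    - [[1,0,0,-0.01,0,0,0],[1,0,0,0,0,0,0],[1,0,0,0,0,0,0]]

```text
t: 24.67
ee_pos: [532.9, -328.8, 138.9]
orientation: [2.578, 1.794, 0.001]
ft_force: [-0.7, -0.9, 6.9]
width: 10.5
grasp_force: 30.0
```

Emit:
servo_tool:
  plan:
    - [[1,0,0,-0.01,0,0,0],[1,0,0,0,0,0,0],[1,0,0,0,0,0,0]]

```text
t: 24.92
ee_pos: [533.0, -328.8, 138.6]
orientation: [2.577, 1.794, 0.001]
ft_force: [-0.9, 0.3, 5.9]
width: 10.4
grasp_force: 30.0
```

Emit:
servo_tool:
  plan:
    - [[1,0,0,-0.01,0,0,0],[1,0,0,0,0,0,0],[1,0,0,0,0,0,0]]

```text
t: 25.17
ee_pos: [533.1, -328.9, 138.4]
orientation: [2.577, 1.794, 0.001]
ft_force: [-0.0, -0.7, 7.8]
width: 10.4
grasp_force: 30.0
```

Emit:
servo_tool:
  plan:
    - [[1,0,0,-0.01,0,0,0],[1,0,0,0,0,0,0],[1,0,0,0,0,0,0]]

```text
t: 25.42
ee_pos: [533.4, -329.0, 138.4]
orientation: [2.577, 1.794, 0.002]
ft_force: [-0.1, 0.7, 9.8]
width: 10.6
grasp_force: 30.0
```

Emit:
servo_tool:
  plan:
    - [[1,0,0,-0.005,0,0,0],[1,0,0,0,0,0,0],[1,0,0,0,0,0,0]]

```text
t: 25.67
ee_pos: [533.4, -329.0, 138.4]
orientation: [2.576, 1.794, 0.002]
ft_force: [-0.0, 1.3, 11.1]
width: 10.3
grasp_force: 30.0
```

Emit:
servo_tool:
  plan:
    - [[0.4,0,0,0,0,0,0],[0.4,0,0,0,0,0,0],[0.4,0,0,0,0,0,0],[0.4,0,0,0,0,0,0],[0.4,0,0,0,0,0,0]]

```text
t: 26.08
ee_pos: [532.3, -328.4, 136.6]
orientation: [-2.578, -1.794, 0.0]
ft_force: [1.0, -0.4, 0.2]
width: 26.3
grasp_force: 0.0
```

Emit:
servo_tool:
  plan:
    - [[0.4,0,0,0.2,0,0,0],[0.4,0,0,0.5,0,0,0],[0.4,0,0,0.8,0,0,0],[0.4,0,0,0.8,0,0,0],[0,0,0,0.8,0,0,0]]

```text
t: 26.5
ee_pos: [532.3, -328.4, 262.5]
orientation: [-2.578, -1.795, 0.0]
ft_force: [-0.4, 0.0, -0.2]
width: 30.2
grasp_force: 0.0
```

Emit:
servo_tool:
  plan:
    - [[0,0,0,0,0,0,0],[0,0,0,0,0,0,0],[0,0,0,0,0,0,0]]

```text
t: 26.75
ee_pos: [532.2, -328.4, 261.0]
orientation: [-2.578, -1.795, 0.0]
ft_force: [0.5, 0.7, -0.4]
width: 43.7
grasp_force: 0.0
```

```bash
python3 - <<'E'
from h import *
st();o,M,im=shot("w8")
cv2.imwrite("pics/w8b.png",cv2.resize(im[110:260,184:334],(600,600),interpolation=cv2.INTER_CUBIC))
E
```

```text
t 26.75 p [ 532.2 -328.4  261. ] F [ 0.47  0.7  -0.44] M [ 0.01 -0.05  0.04] w 43.7 yaw 69.69 z [-1.e-04  1.e-04 -1.e+00]
```

View pics/w8b.png

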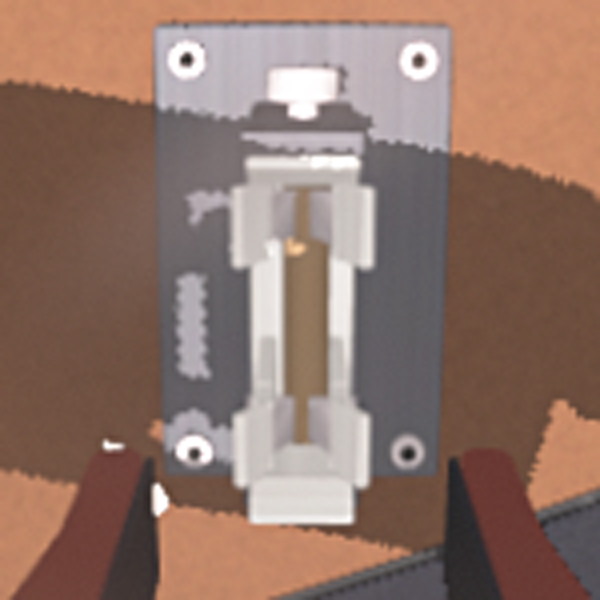

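The upper bar lies under the closed lips: at both ends only the narrow gap shows brass (x≈302, rows 190–240 and 400–440). Its full width, 285–328, is visible in the middle. The gripper is clear, so I hand in.

```bash
python3 -c "
from workcell import close_job
print(close_job())"
```

```text
the job is handed in; nothing more can be done
None
```

Both brass bars are loaded and stacked under the closed lips, and the job is handed in at about 27 s; the highest push force I read was about 11 N, and the hand-in gave no verdict.

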